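# Close a sprung gear frame on its dowels

### The arm

A 6-joint arm with a two-finger parallel gripper is mounted at the origin on the work surface. World frame = base frame: x ahead of the robot, y to its left, z up, the work surface at z = 0. Lengths are in m, angles in rad, forces in N, time in s.
With the tool pointing down it reaches from about 0.375 to 0.9 m from the base axis. Payload 3.1 kg.
Tool frame: the origin (TCP) lies on the centre line of the jaws, within the pads' length; the fingertips stand 25 mm ahead of it and the grasp point (between the pads) lies 6 mm ahead of it (manip.tip_extent is the distance from the TCP to the fingertips, in m); z points along the fingers, y is the line along which they close (so a half turn about z gives the same grasp; the last joint's range is limited). The gripper opens to 85 mm and grips with 20 to 120 N. Pads are 22 mm wide; open, the fingers measure 114 mm over their backs; the gripper's body (76 mm by 85 mm) begins 54 mm behind the grasp point. The pads swing forward as they close: fully open they stand 13 mm farther back than shut.
Start: joints at [0.947, 0.527, 1.433, -0, 1.181, -0.178], TCP at [0.269, 0.564, 0.256] pointing down, gripper open.
Joint ranges: [-3.08, 3.08], [-0.75, 2.2], [0.22, 2.44], [-1.43, 4.57], [0, 2.65], [-2.85, 2.85]. Speed limits (rad/s): [2.79, 2.79, 3.14, 3.14, 3.14, 3.14].

### API

Orientations are given as a unit quaternion [x, y, z, w].
In Python, from station import readout, imaging, order, manip gives the robot as it stands.
- The arm moves only by the tool move_arm, never from a script. Its argument "rows" is a list of rows, each a list of 7 numbers: the turn, a rotation vector about the tool's x, y, z in degrees, then the shift along the tool's x, y, z in mm, then the closure, from 0 (fully open) to 1 (shut). A call has 1 to 12 rows; each row is the pose to reach, as a shift and turn from the pose commanded when the call began, along the tool's axes at that moment; what a row does not reach only later rows make up. A row lasts 1/12 s, in which the tool goes at most 41.7 mm and 7.16 degrees, less where a joint would pass 70% of its speed; a pose out of reach is approached as far as the arm can. A call with a gripper value outside its range is refused whole. The fingers move at their own pace and stop on an object; "squeeze" is the grip in N (left out, the last holds). Time passes only in rows, so rows that repeat a pose let the fingers close. It gives the time, the measured TCP pose, the force, the opening and the grip force at its end, in the units of the state.
- readout.sense(): the state, without advancing time (a new reading comes with each control period).
- imaging.snapshot(name): name is "side" or "top"; returns a dict with "img" (420x560x3 uint8, red, green, blue), "z_map" (420x560 float32, m along the optical axis (not along the pixel's ray), 0 where there is no reading), "fovy" (degrees; the focal length in pixels is half the picture's height over the tangent of half this angle, whatever the lens; pixels are square), "cx", "cy" (the principal point, pixels), "k1" (the pictures are not rectified: a ray, as slopes to the right and down, at radius r is drawn at 1 + k1 r^2 times it, then the intrinsics apply), "rvec" (rotation vector, rad) and "tvec" (3), from world to camera coordinates, as OpenCV has them. Camera axes: x right, y down, z forward; pixel columns grow to the right and rows downward; lengths in m; the calibration is good to about 2 mm. A picture is of the moment at which its call begins.
- order.sign_off(): hands the job in; it is judged then, once.
The state is a dict: "t": time; "q": joint angles; "qd": joint speeds; "tau": joint torques, N m; "tcp_pos": TCP position; "tool_rot": TCP orientation; "force": force on the tool from outside, world axes, zero at the start; "ft_torque": the same for the moment, N m; "finger_gap": opening from 0.0 (shut) to 1.0 (fully open); "gripper_force": force on a finger pad.
Only numpy, scipy, OpenCV 4.12 (cv2) and the standard library are available. Lean on these libraries where they do the work, as an engineer would, in place of code of your own. Each camera call takes 0.05 s, during which the arm holds its last target. There are 200 camera calls.

### The job

Put the gear frame back together on the desk: slide the loose spacer sleeve with the wide bore all the way down over the thick dowel of the bolted-down lower half. Then pick up the loose upper half, set it on the dowels the right way round (big hole on the thick dowel) and press it down against the spring until it is fully closed on the sleeve and on the fixed shoulder; finish while still holding it pressed shut, since it springs open if let go. Leave the phone, tools and other clutter where they are.

Things in the scene. Friction and masses are not known exactly. Their poses are not given: they have to be found in the camera images.
- base: Lower half of the gear frame: grey plate bolted to the desk, 110 mm long (x), 14 mm thick. Origin: underside (on the desk) midway between its two steel dowels; z up. Wide end (60 mm across, x -5 to +55 mm) has the thick dowel at x = +35 mm; narrow end (40 mm across, x -55 to -5 mm) the thin dowel at x = -35 mm, its foot in a fixed grey shoulder. A spring plunger stands at x = 0.
- foot_thick (a point): Foot of the thick dowel, on its axis, on the plate's top face 14 mm above the desk: the seated sleeve's underside belongs here. Dowel: 14 mm across, last 6 mm tapered, tip 54 mm above the desk.
- seat_thick (a point): Point on the thick dowel's axis 34 mm above the desk, level with the seated sleeve's top; the closed upper half's underside rests here. Axes as base.
- seat_thin (a point): Point on the thin dowel's axis at the top of the fixed shoulder (22 mm across), 34 mm above the desk; the closed upper half's underside rests here. Dowel: 8 mm across, last 6 mm tapered, tip 54 mm above the desk.
- plunger (a joint): Brass spring plunger, 16 mm across, upright in the lower half's middle: how far it is pressed down, m. 0 = free, top 40 mm above the desk; 0.006 with the frame closed. Pushes up with 3 N at 0, 8 N at 0.006; it bears the upper half's weight, so an unheld upper half, threaded on the dowels, stands about 6 mm open.
- cover: Upper half: loose grey plate, same outline as the lower half (wide end +x), 14 mm thick, about 0.14 kg, underside on the desk. Origin: underside, midway between two through holes: 15.6 mm across at x = +35 mm, 9.6 mm at x = -35 mm; z up. On top in the middle a solid grip block 36 mm (x) by 22 mm (y), from 14 to 42 mm above the underside: grip it across the 22 mm.
- hole_thick (a point): centre of the big hole on the upper half's underside; frame axes as cover
- hole_thin (a point): centre of the small hole on the upper half's underside
- sleeve_wide: Steel spacer sleeve standing upright, 30 mm outside diameter, 20 mm tall, bore 17 mm: slides over the thick dowel. About 0.06 kg. Origin: centre of its underside, z along the bore.
- sleeve_narrow: Another steel sleeve standing upright, same 30 mm outside diameter and 20 mm height, but bore 10 mm: does not go over the thick dowel. Not needed. Origin: centre of its underside.
- driver_a: Clutter, not to be disturbed: a screwdriver lying on the desk, about 150 mm long. Origin: centre of its underside.
- driver_b: Clutter, not to be disturbed: another screwdriver lying on the desk, about 150 mm long. Origin: centre of its underside.
- phone: Clutter, not to be disturbed: a black phone lying flat, 72 x 150 x 9 mm. Origin: centre of its underside.
- jar: Clutter, not to be disturbed: a closed clear jar, 48 mm across, 45 mm tall. Origin: centre of its underside.
- tape: Clutter, not to be disturbed: a black roll of tape lying flat, 56 mm across, 18 mm tall. Origin: centre of its underside.
- drive: Clutter, not to be disturbed: an aluminium hard drive lying flat, 100 x 70 x 9 mm. Origin: centre of its underside.
- ram: Clutter, not to be disturbed: a green circuit-board module lying flat, 30 x 68 x 6 mm. Origin: centre of its underside.
There are look-alikes about, which are no part of the job. What is shaped like the base but brown, red or turquoise is not meant.

How it is judged:
By the outcome, as a careful person would: the job done as asked, in the order asked, and still so for the second after the job is handed in, while the arm keeps its last pose, push and grip.
It also fails if it takes over 48 s, if anything falls off the work surface, if the arm or the gripper's body presses on something with over 40 N, if the wrist force passes 120 N, or if a joint passes its speed limit or range.

## Working session

There is one attempt and no reset: what is moved stays moved. The work goes in short steps, Python scripts to look and compute and a tool call to move; the robot and the scene stay as the last step left them, time stands still between calls to the robot, and variables do not carry over. Pictures are saved under pics/ and viewed, at most 10 in all, crops included, and the job is handed in when it is done.

Besides the shell and the picture viewer there is one more tool, called after "Call:" by a JSON object that holds its "fn" and its "kwargs", one argument or row to a line. move_arm: Moves the arm, as the interface text tells. Its arguments: {"type":"object","properties":{"rows":{"type":"array"},"squeeze":{"type":"number"}},"required":["rows"]}

```bash
ls; mkdir -p pics; cat > h.py <<'E'
import numpy as np, cv2
from station import readout, imaging, order, manip
def cam(s):
    f=s["img"].shape[0]/2/np.tan(np.radians(s["fovy"])/2)
    K=np.array([[f,0,s["cx"]],[0,f,s["cy"]],[0,0,1]]); D=np.array([s["k1"],0,0,0,0.])
    R=cv2.Rodrigues(np.array(s["rvec"],float))[0]; t=np.array(s["tvec"],float).ravel()
    return K,D,R,t
def toplane(s,px,z):
    """pixels -> world points on plane z"""
    K,D,R,t=cam(s); n=cv2.undistortPoints(np.array(px,float).reshape(-1,1,2),K,D).reshape(-1,2)
    d=np.c_[n,np.ones(len(n))]@R; c=-R.T@t
    return c+d*((z-c[2])/d[:,2])[:,None]
def cloud(s):
    """world xyz per pixel from z_map"""
    K,D,R,t=cam(s); h,w=s["z_map"].shape; v,u=np.mgrid[:h,:w]
    n=cv2.undistortPoints(np.stack([u,v],-1).reshape(-1,1,2).astype(float),K,D).reshape(-1,2)
    p=np.c_[n,np.ones(len(n))]*s["z_map"].reshape(-1,1)
    return ((p-t)@R).reshape(h,w,3)
def proj(s,P):
    K,D,R,t=cam(s); return cv2.projectPoints(np.array(P,float).reshape(-1,1,3),np.array(s["rvec"],float),t,K,D)[0].reshape(-1,2)
def save(n,img): cv2.imwrite(f"pics/{n}.png",cv2.cvtColor(img,cv2.COLOR_RGB2BGR))
E
python3 - <<'E'
from h import *
a=imaging.snapshot("top");b=imaging.snapshot("side")
save("top0",a["img"]);save("side0",b["img"])
for s in(a,b):
    K,D,R,t=cam(s);print(K[0,0],s["k1"],-R.T@t,R[2])
print(readout.sense(),manip.tip_extent)
E
```

```text
pics
518.3301286413613 -0.06581434032497994 [ 0.45381522 -0.07355096  1.43683347] [ 0.0717413   0.01945972 -0.99723343]
492.5649636103643 0.02566316336836203 [0.46289194 0.71476912 0.96616762] [ 0.07672319 -0.63660303 -0.76736571]
{'t': 0.1, 'q': array([ 9.46510565e-01,  5.28374874e-01,  1.43378614e+00, -2.48912970e-05,
        1.18139842e+00, -1.78528691e-01]), 'qd': array([-0.0004072 , -0.00314948, -0.00320239, -0.00037959,  0.00171382,
       -0.00109922]), 'tau': array([-4.09894328e-04, -4.43305600e+01, -1.78585374e+01, -1.44234709e-04,
        3.78856043e-03,  1.20527247e-05]), 'tcp_pos': array([0.26910129, 0.56343418, 0.25542659]), 'tool_rot': array([ 2.21033145e-01,  9.75265801e-01, -9.09718955e-04, -3.73629786e-04]), 'force': array([-0.28662166,  0.45399289,  0.05701389]), 'ft_torque': array([0.01385246, 0.0009376 , 0.00710463]), 'gripper_force': 0.0, 'finger_gap': 0.9997127312158675} 0.025
```

View pics/top0.png

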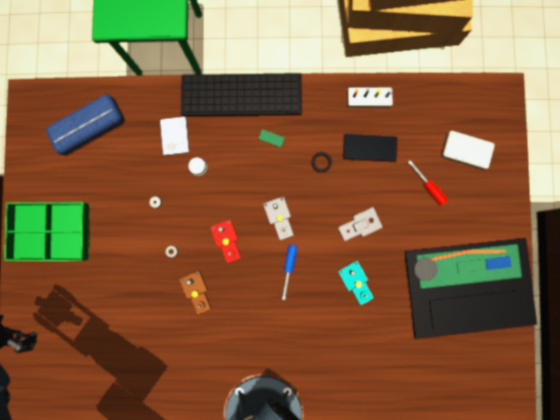

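View pics/side0.png

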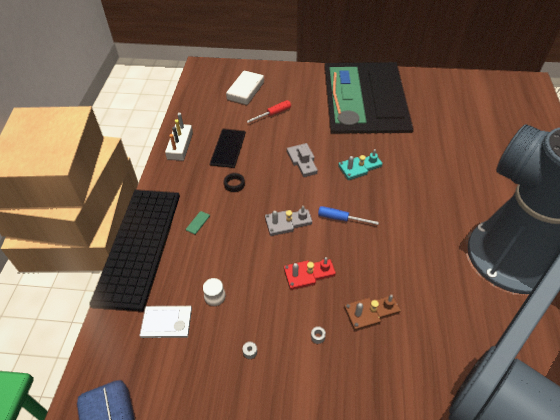

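The top view shows two grey frame parts. At (278,218) is one with dowels and a yellow plunger, which is the base. At (361,224) is one with a grip block, which is the cover. The red (226,241), brown (194,293) and turquoise (356,283) parts are look-alikes. The sleeve candidates in the top view are (155,202) and (171,252), which are (250,350) and (318,335) in the side view. I'll enlarge these and measure them.

```bash
python3 - <<'E'
from h import *
a=imaging.snapshot("top");b=imaging.snapshot("side")
def crop(s,c,r=22,n=264):
    x,y=c;return cv2.resize(s["img"][y-r:y+r,x-r:x+r],(n,n),interpolation=cv2.INTER_CUBIC)
save("crop1",np.vstack([np.hstack([crop(b,(250,350),14),crop(b,(318,335),14),crop(b,(288,218),28)]),
 np.hstack([crop(a,(361,224),28),crop(b,(303,158),28),crop(a,(278,218),28)])]))
Pa,Pb=cloud(a),cloud(b)
for nm,s,P,cs in(("top",a,Pa,[(155,202),(171,252),(278,218),(361,224)]),("side",b,Pb,[(250,350),(318,335),(288,219),(303,158)])):
    for (x,y),r,lo in zip(cs,[14,14,28,28],[.008]*4):
        Q=P[y-r:y+r,x-r:x+r].reshape(-1,3);I=s["img"][y-r:y+r,x-r:x+r].reshape(-1,3).astype(int)
        g=(I.max(1)-I.min(1)<35)&(I.max(1)>60)&(Q[:,2]>lo)
        q=Q[g];rect=cv2.minAreaRect(q[:,:2].astype(np.float32))
        print(nm,(x,y),g.sum(),q.mean(0).round(4),np.percentile(q[:,2],[5,50,95]).round(4),[np.round(v,4) for v in rect])
        print('  desk z',np.median(Q[Q[:,2]<.006,2]) if (Q[:,2]<.006).any() else None)
E
```

```text
top (155, 202) 74 [0.5805 0.2951 0.0208] [0.0153 0.0209 0.0258] [array([0.5802, 0.2952]), array([0.0228, 0.0262]), np.float64(0.6091)]
  desk z 0.0013732581052845647
top (171, 252) 51 [0.4446 0.2485 0.0207] [0.0134 0.0205 0.0282] [array([0.4449, 0.2488]), array([0.0249, 0.022 ]), np.float64(89.8211)]
  desk z 0.0014669008548698014
top (278, 218) 620 [ 0.5375 -0.0464  0.0232] [0.0108 0.0161 0.0399] [array([ 0.5186, -0.0522]), array([0.1365, 0.0566]), np.float64(18.3025)]
  desk z 0.001209781419194167
top (361, 224) 632 [ 0.5144 -0.2683  0.025 ] [0.0108 0.0164 0.0449] [array([ 0.4834, -0.1992]), array([0.056 , 0.2537]), np.float64(24.0329)]
  desk z 0.0011668952365428754
side (250, 350) 177 [0.5803 0.303  0.0239] [0.0107 0.0193 0.0228] [array([0.5306, 0.5016]), array([0.028 , 0.4465]), np.float64(14.0266)]
  desk z 0.0002002744298767993
side (318, 335) 146 [0.4451 0.2543 0.0176] [0.0095 0.0185 0.0221] [array([0.4453, 0.2538]), array([0.0291, 0.0283]), np.float64(56.8348)]
  desk z 0.00018029311418509515
side (288, 219) 736 [ 0.5373 -0.0372  0.0217] [0.0107 0.0157 0.045 ] [array([0.473 , 0.3153]), array([0.1137, 0.791 ]), np.float64(9.6295)]
  desk z 0.0014035410112922015
side (303, 158) 562 [ 0.5148 -0.2584  0.0223] [0.0105 0.0162 0.0438] [array([0.474 , 0.1923]), array([0.0784, 1.0422]), np.float64(5.5218)]
  desk z 0.0013572140731822075
```

View pics/crop1.png

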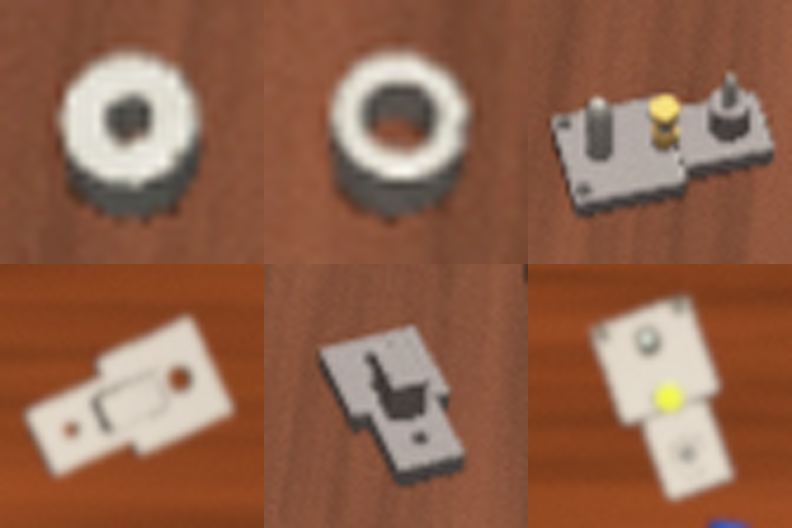

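In the side view the sleeve at (318,335), which is (171,252) from the top, has the clearly larger bore, so it is sleeve_wide. The one at (250,350) is the narrow one. The grey base has its thick dowel on the far side. The cover's big hole is at top-view pixel (371,220), on the right. Next come sub-pixel measurements in both views.

```bash
cat >> h.py <<'E'
def blob(s,c,r,f,k=8):
    """centroid (px) of the mask component nearest c; f: float rgb image -> bool"""
    x,y=c;im=cv2.resize(s["img"][y-r:y+r+1,x-r:x+r+1],None,fx=k,fy=k,interpolation=cv2.INTER_CUBIC).astype(float)
    n,l,st,ce=cv2.connectedComponentsWithStats(f(im).astype(np.uint8))
    if n<2:return None
    big=[i for i in range(1,n) if st[i,4]>k*k*2]
    i=min(big,key=lambda i:np.hypot(*(ce[i]-im.shape[0]/2)))
    cs=(l==i).astype(np.uint8);ct=cv2.findContours(cs,0,1)[0][0];m=cv2.moments(ct)
    o=np.array([m["m10"]/m["m00"],m["m01"]/m["m00"]])
    return (o+.5)/k-.5+[x-r,y-r], m["m00"]/k/k
E
python3 - <<'E'
from h import *
a=imaging.snapshot("top");b=imaging.snapshot("side")
grey=lambda t:(lambda I:(I.min(2)>t)&(I.max(2)-I.min(2)<70))
yel=lambda I:(I[...,0]>150)&(I[...,2]<.55*I[...,0])&(I[...,1]>.7*I[...,0])
dark=lambda I:I.min(2)<120
def show(n,s,c,r,f,z):
    o=blob(s,c,r,f)
    if o: print(n,o[0].round(2),round(o[1],1),toplane(s,[o[0]],z)[0].round(4))
show("sleeve top",a,(171,252),9,grey(130),.02)
show("sleeve side",b,(318,331),9,grey(140),.02)
show("narrow top",a,(155,202),9,grey(130),.02)
show("narrow side",b,(250,346),9,grey(140),.02)
show("plunger top",a,(279,218),8,yel,.04)
show("plunger side",b,(289,212),8,yel,.037)
show("base plate top",a,(278,218),28,lambda I:(I.min(2)>110),.014)
show("cover plate top",a,(361,224),28,lambda I:(I.min(2)>110),.014)
show("holeT top",a,(371,220),5,dark,.014)
show("holet top",a,(348,231),4,dark,.014)
def crop(s,c,r=13,n=390):
    x,y=c;return cv2.resize(s["img"][y-r:y+r,x-r:x+r],(n,n),interpolation=cv2.INTER_CUBIC)
big=np.hstack([np.vstack([crop(a,(275,210),10,300),crop(a,(284,232),10,300)]),np.vstack([crop(b,(275,213),10,300),crop(b,(303,210),10,300)])])
save("dow",big)
E
```

```text
sleeve top [170.85 251.03] 93.9 [0.4448 0.2508 0.02  ]
sleeve side [317.86 332.91] 141.2 [0.4449 0.2519 0.02  ]
narrow top [154.64 201.67] 91.6 [0.5812 0.2974 0.02  ]
narrow side [249.18 348.2 ] 146.5 [0.5815 0.2986 0.02  ]
plunger top [279.37 218.07] 18.0 [ 0.5326 -0.048   0.04  ]
plunger side [288.76 212.31] 27.5 [ 0.5331 -0.0506  0.037 ]
base plate top [278.98 216.83] 754.6 [ 0.5375 -0.0465  0.014 ]
cover plate top [360.89 224.49] 789.5 [ 0.5151 -0.2711  0.014 ]
holeT top [370.69 219.94] 16.9 [ 0.5274 -0.2982  0.014 ]
holet top [347.72 230.71] 2.7 [ 0.4983 -0.2348  0.014 ]
```

View pics/dow.png

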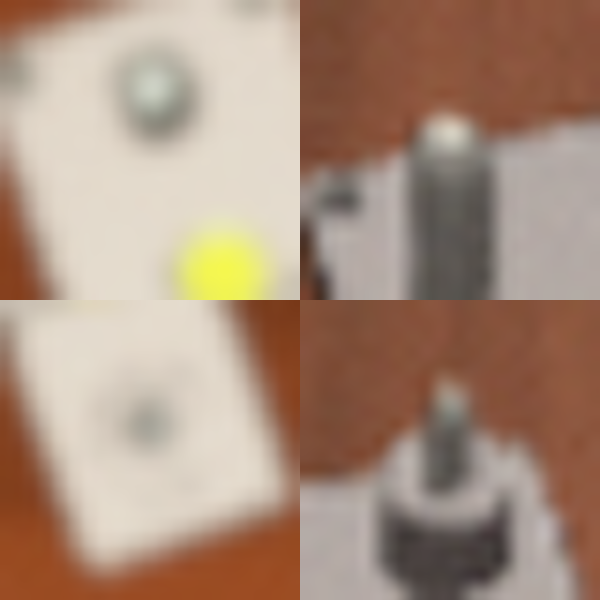

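Dowel tips as read from the crop: thick at (274.9,205.4) top and (274.5,211.3) side; thin at (283.4,229.5) top and (302.5,205.2) side.

```bash
python3 - <<'E'
from h import *
a=imaging.snapshot("top");b=imaging.snapshot("side")
T=[(274.9,205.4),(283.4,229.5)];S=[(274.5,211.3),(302.5,205.2)]
P=toplane(a,T,.054);Q=toplane(b,S,.054)
for p in(P,Q):
    d=p[0]-p[1];print(p.round(4),"len",np.hypot(*d[:2]).round(4),"yaw",np.degrees(np.arctan2(d[1],d[0])).round(2),"mid",p.mean(0).round(4))
# cover block top, plates outlines by rows
for n,s,c in(("base",a,(278,218)),("cover",a,(361,224))):
    x,y=c;r=28;I=s["img"][y-r:y+r,x-r:x+r];m=(I.min(2)>110).astype(np.uint8)
    m=cv2.morphologyEx(cv2.resize(m*255,None,fx=4,fy=4,interpolation=cv2.INTER_LINEAR),cv2.MORPH_CLOSE,np.ones((25,25)))>127
    ct=max(cv2.findContours(m.astype(np.uint8),0,1)[0],key=len).reshape(-1,2)
    w=toplane(s,(ct+.5)/4-.5+[x-r,y-r],.014)[:,:2]
    rc=cv2.minAreaRect(w.astype(np.float32));mo=cv2.moments((w*1e4).astype(np.float32));cen=np.array([mo["m10"],mo["m01"]])/mo["m00"]/1e4
    print(n,rc,cen)
C=cloud(b);x,y=303,158
q=C[y-28:y+28,x-28:x+28].reshape(-1,3);q=q[(q[:,2]>.037)&(q[:,2]<.048)];print("block side",len(q),cv2.minAreaRect(q[:,:2].astype(np.float32)),np.median(q[:,2]))
C=cloud(a);x,y=361,224
q=C[y-28:y+28,x-28:x+28].reshape(-1,3);q=q[(q[:,2]>.037)&(q[:,2]<.048)];print("block top",len(q),cv2.minAreaRect(q[:,:2].astype(np.float32)),np.median(q[:,2]))
dark=lambda I:I.min(2)<100
for c in((290,148),(309,167)):
    pass
g=b["img"][130:185,280:330];save("x",cv2.resize(g,None,fx=12,fy=12,interpolation=cv2.INTER_CUBIC))
R=cv2.Rodrigues
from scipy.spatial.transform import Rotation as Ro
print(Ro.from_quat(readout.sense()["tool_rot"]).as_matrix().round(3))
E
```

```text
[[ 0.5659 -0.0365  0.054 ]
 [ 0.5012 -0.0589  0.054 ]] len 0.0684 yaw 19.11 mid [ 0.5336 -0.0477  0.054 ]
[[ 0.5663 -0.0366  0.054 ]
 [ 0.5006 -0.062   0.054 ]] len 0.0704 yaw 21.16 mid [ 0.5334 -0.0493  0.054 ]
base ((0.5330482125282288, -0.04808299243450165), (0.11370787024497986, 0.06344625353813171), 19.43323516845703) [ 0.53757708 -0.04663238]
cover ((0.5129749774932861, -0.26666948199272156), (0.0644313246011734, 0.11434274911880493), 24.023168563842773) [ 0.51485707 -0.27141036]
block side 86 ((0.5136749148368835, -0.26450103521347046), (0.02194032073020935, 0.03801021724939346), 25.58555793762207) 0.04276286062923859
block top 104 ((0.5117719173431396, -0.26594528555870056), (0.02176065370440483, 0.03521309047937393), 26.29950523376465) 0.04322245956428693
[[-0.902  0.431 -0.   ]
 [ 0.431  0.902 -0.   ]
 [ 0.    -0.    -1.   ]]
```

```bash
cat >> h.py <<'E'
from scipy.spatial.transform import Rotation as Ro
def go(p,yaw):
    """print rotvec(deg) and shift(mm) in tool axes to reach TCP p, tool pointing down with tool y at yaw deg"""
    s=readout.sense();R0=Ro.from_quat(s["tool_rot"]);c,n=np.cos(np.radians(yaw)),np.sin(np.radians(yaw))
    R1=Ro.from_matrix(np.array([[-n,c,0],[c,n,0],[0,0,-1.]]))
    print("turn",(R0.inv()*R1).as_rotvec(True).round(2),"shift",(R0.inv().apply(np.array(p)-s["tcp_pos"])*1e3).round(1))
def st():
    s=readout.sense();y=Ro.from_quat(s["tool_rot"]).as_matrix()[:,1]
    print("t",round(s["t"],2),"tcp",s["tcp_pos"].round(4),"yaw",np.degrees(np.arctan2(y[1],y[0])).round(2),"F",s["force"].round(1),"gap",round(s["finger_gap"],3),"grip",round(s["gripper_force"],1),"q",s["q"].round(2))
E
python3 -c "
from h import *
st();go((.4449,.2513,.12),109.5)"
```

```text
t 0.4 tcp [0.2694 0.5639 0.2562] yaw 64.46 F [-0.3  0.4  0. ] gap 0.999 grip 0.0 q [ 0.95  0.53  1.43  0.    1.18 -0.18]
turn [-1.000e-02 -1.000e-02 -4.504e+01] shift [-293.1 -206.3  136.2]
```

Call:
{"fn": "move_arm", "kwargs": {
  "rows": [
    [0,0,-45,-293,-206,136,0.3],
    [0,0,-45,-293,-206,136,0.3],
    [0,0,-45,-293,-206,136,0.3],
    [0,0,-45,-293,-206,136,0.3],
    [0,0,-45,-293,-206,136,0.3],
    [0,0,-45,-293,-206,136,0.3],
    [0,0,-45,-293,-206,136,0.3],
    [0,0,-45,-293,-206,136,0.3],
    [0,0,-45,-293,-206,136,0.3],
    [0,0,-45,-293,-206,136,0.3],
    [0,0,-45,-293,-206,136,0.3],
    [0,0,-45,-293,-206,136,0.3]
  ],
  "squeeze": 40
}}

```text
t: 1.4
tcp_pos: [0.4455, 0.2509, 0.12]
tool_rot: [-0.167, 0.986, 0.0, -0.0]
force: [0.4, -0.2, 0.2]
finger_gap: 0.7
gripper_force: 0.0
```

```bash
python3 -c "
from h import *
st();go((.4449,.2513,.029),109.5)"
```

```text
t 1.4 tcp [0.4455 0.2509 0.12  ] yaw 109.28 F [ 0.4 -0.2  0.2] gap 0.7 grip 0.0 q [ 0.29  0.59  1.83  0.    0.72 -1.61]
turn [ 0.02 -0.04 -0.22] shift [ 0.4  0.6 91. ]
```

Call:
{"fn": "move_arm", "kwargs": {
  "rows": [
    [0,0,0,0,0,30,0.3],
    [0,0,0,0,0,55,0.3],
    [0,0,0,0,0,75,0.3],
    [0,0,0,0,0,86,0.3],
    [0,0,0,0,0,90,0.3],
    [0,0,0,0,0,90,0.3],
    [0,0,0,0,0,90,1],
    [0,0,0,0,0,90,1],
    [0,0,0,0,0,90,1],
    [0,0,0,0,0,90,1],
    [0,0,0,0,0,90,1],
    [0,0,0,0,0,90,1]
  ],
  "squeeze": 40
}}

```text
t: 2.4
tcp_pos: [0.4457, 0.2522, 0.0317]
tool_rot: [-0.169, 0.986, 0.0, 0.001]
force: [-0.8, 1.8, 7.1]
finger_gap: 0.331
gripper_force: 39.4
```

Call:
{"fn": "move_arm", "kwargs": {
  "rows": [
    [0,0,0,0,0,-20,1],
    [0,0,0,0,0,-50,1],
    [0,0,0,0,0,-80,1],
    [0,0,0,0,0,-90,1],
    [0,0,0,0,0,-90,1]
  ]
}}

```text
t: 2.82
tcp_pos: [0.4468, 0.2523, 0.1232]
tool_rot: [-0.169, 0.986, 0.0, 0.003]
force: [0.3, 0.8, -0.8]
finger_gap: 0.331
gripper_force: 39.8
```

```bash
python3 -c "
from h import *
st();go((.566,-.0366,.12),109.5)
b=imaging.snapshot('side');x,y=proj(b,[(.4455,.2515,.11)])[0].astype(int);print(x,y)
save('held',cv2.resize(b['img'][y-40:y+40,x-50:x+50],None,fx=6,fy=6,interpolation=cv2.INTER_CUBIC))"
```

```text
t 2.82 tcp [0.4468 0.2523 0.1232] yaw 109.46 F [ 0.3  0.8 -0.8] gap 0.331 grip 39.8 q [ 0.3   0.59  1.83 -0.    0.72 -1.61]
turn [-0.02  0.4  -0.04] shift [ -16.1 -312.1    3.4]
319 311
```

View pics/held.png

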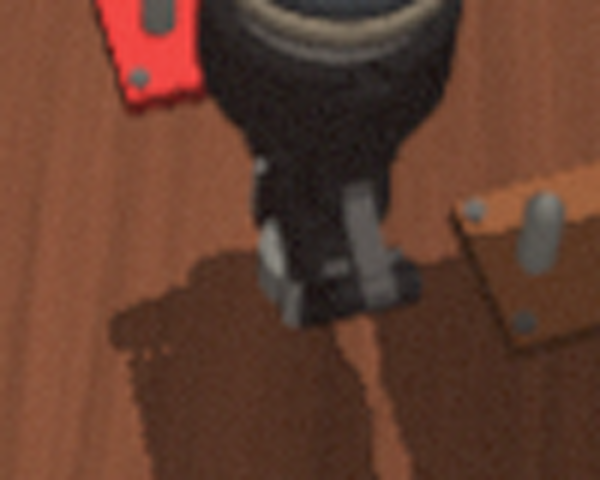

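Call:
{"fn": "move_arm", "kwargs": {
  "rows": [
    [0,0,0,-2,-30,0,1],
    [0,0,0,-19,-311,0,1],
    [0,0,0,-19,-311,0,1],
    [0,0,0,-19,-311,0,1],
    [0,0,0,-19,-311,0,1],
    [0,0,0,-19,-311,0,1],
    [0,0,0,-19,-311,0,1],
    [0,0,0,-19,-311,0,1],
    [0,0,0,-19,-311,0,1],
    [0,0,0,-19,-311,0,1],
    [0,0,0,-19,-311,0,1],
    [0,0,0,-19,-311,0,1]
  ]
}}

```text
t: 3.87
tcp_pos: [0.5648, -0.0338, 0.1191]
tool_rot: [-0.17, 0.986, 0.001, -0.002]
force: [0.0, 0.4, -0.4]
finger_gap: 0.331
gripper_force: 39.8
```

```bash
python3 -c "
from h import *
st();go((.5665,-.0363,.12),109.5)
b=imaging.snapshot('side');a=imaging.snapshot('top')
x,y=proj(b,[(.566,-.037,.07)])[0].astype(int);u,v=proj(a,[(.566,-.037,.07)])[0].astype(int);print(x,y,u,v)
save('over',cv2.resize(b['img'][y-38:y+38,x-38:x+38],None,fx=8,fy=8,interpolation=cv2.INTER_CUBIC)[:600,:600])"
```

```text
t 3.87 tcp [ 0.5648 -0.0338  0.1191] yaw 109.52 F [ 0.   0.4 -0.4] gap 0.331 grip 39.8 q [-0.26  0.64  1.69  0.    0.81 -2.17]
turn [ 0.13 -0.17  0.02] shift [-0.8 -3.  -0.9]
274 206 274 204
```

View pics/over.png

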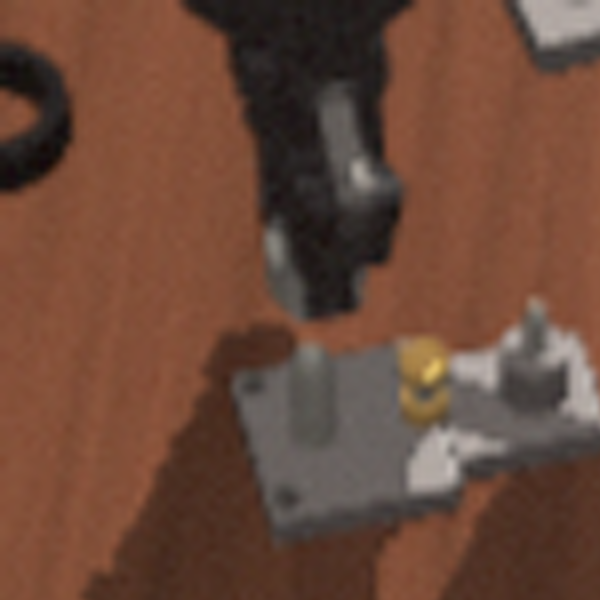

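The sleeve's left flank shows at crop (270–300, 230–315), above the dowel tip at (312,350). I'll check the held sleeve's predicted silhouette against this, then come closer.

```bash
python3 -c "
from h import *
s=readout.sense();b=imaging.snapshot('side');T=s['tcp_pos'];R=Ro.from_quat(s['tool_rot']);st()
for off in(-2,0,1,2,4):
    c=T+R.apply([off/1e3,0,0]);P=[]
    for z in(T[2]-.0317,T[2]-.0117):
        for k in np.linspace(0,2*np.pi,73): P.append([c[0]+.015*np.cos(k),c[1]+.015*np.sin(k),z])
    p=proj(b,P);q=(p-[236,168]+.5)*8;print(off,'left',q[:73,0].min().round(0),q[73:,0].min().round(0),'bottom',q[:73,1].max().round(0),'right',q[:73,0].max().round(0))
print((proj(b,[(.566,-.0366,.054)])-[236,168]+.5)*8)
I=b['img'];print(I[190:212,262:284].sum(2)//3)
"
```

```text
t 4.02 tcp [ 0.5657 -0.0337  0.12  ] yaw 109.57 F [-0.5  0.4  0. ] gap 0.333 grip 39.8 q [-0.26  0.64  1.69  0.    0.81 -2.17]
-2 left 254.0 251.0 bottom 325.0 right 356.0
0 left 260.0 258.0 bottom 323.0 right 362.0
1 left 263.0 261.0 bottom 323.0 right 366.0
2 left 267.0 265.0 bottom 322.0 right 369.0
4 left 273.0 271.0 bottom 321.0 right 375.0
[[312.86955884 350.3352302 ]]
[[ 90  88  89  84  87  83  47  30  28  25  31  47  46  41  46  57  79  79
  116 135  95  77]
 [ 91  87  88  88  83  83  50  28  29  33  29  42  44  39  41  54  80  84
  101 124 102  80]
 [ 89  85  86  85  84  84  53  30  24  31  30  35  42  46  45  53  77  83
   84  83  76  52]
 [ 91  89  84  87  86  81  50  32  23  27  29  32  37  37  44  39  62  66
   68  67  57  41]
 [ 87  87  87  87  84  83  53  24  22  25  27  28  29  37  35  37  50  53
   53  49  44  31]
 [ 86  89  85  84  83  83  59  74  59  37  28  27  26  32  31  26  35  43
   42  43  33  33]
 [ 87  86  88  85  85  82  61 105  86  45  26  30  30  30  28  27  36  42
   40  38  36  25]
 [ 88  87  87  86  83  83  75 116 103  55  28  32  28  29  21  30  33  
[... 624 characters left out ...]
4  68  39  30  33  31  29  32
   77  91  90  90]
 [ 89  88  86  80  81  79  85  82  84  79  86  65  36  30  28  30  27  30
   76  92  94  94]
 [ 88  89  86  81  81  82  82  88  88  86  87  65  37  34  33  33  28  40
   83  94  90  94]
 [ 87  87  84  83  82  85  83  90  91  89  89  78  56  47  58  68  75  80
   90  93  90  90]
 [ 89  87  84  82  82  67  82  78  71  74  90  95  86  83  85  89  93  96
   88  93  91  90]
 [ 76  72  68  65  66  54  65  61  55  59  72  90  96  94  91  95  92  94
   95  95  91  92]
 [ 65  53  49  51  52  52  56  54  54  54  56  90 103 100  93  94  95  93
   99  92  91  88]
 [ 60  52  49  48  49  51  50  56  55  53  59  99 118 114  96  93  89  86
   93  95  99  93]]
```

Call:
{"fn": "move_arm", "kwargs": {
  "rows": [
    [0,0,0,0,0,5,1],
    [0,0,0,0,0,10,1],
    [0,0,0,0,0,10,1],
    [0,0,0,0,0,10,1]
  ]
}}

```text
t: 4.35
tcp_pos: [0.5661, -0.0348, 0.1098]
tool_rot: [-0.169, 0.986, 0.0, -0.001]
force: [0.5, 1.3, -0.0]
finger_gap: 0.335
gripper_force: 39.8
```

```bash
python3 -c "
from h import *
st();go((.5669,-.0363,.09),109.5)
a=imaging.snapshot('top');st();a=imaging.snapshot('top');st()"
```

```text
t 4.35 tcp [ 0.5661 -0.0348  0.1098] yaw 109.48 F [ 0.5  1.3 -0. ] gap 0.335 grip 39.8 q [-0.26  0.66  1.7  -0.    0.79 -2.17]
turn [ 0.04 -0.06 -0.02] shift [-0.3 -1.6 19.8]
t 4.4 tcp [ 0.5663 -0.035   0.1101] yaw 109.47 F [-0.1  0.1 -0.7] gap 0.339 grip 39.8 q [-0.26  0.66  1.7  -0.    0.79 -2.17]
t 4.45 tcp [ 0.5665 -0.0352  0.1102] yaw 109.46 F [-0.2 -0.1 -1.3] gap 0.333 grip 39.8 q [-0.26  0.66  1.7  -0.    0.79 -2.17]
```

Call:
{"fn": "move_arm", "kwargs": {
  "rows": [
    [0,0,0,0,0,8,1],
    [0,0,0,0,0,14,1],
    [0,0,0,0,0,18,1],
    [0,0,0,0,0,21,1],
    [0,0,0,0,0,24,1],
    [0,0,0,0,0,26,1],
    [0,0,0,0,0,28,1],
    [0,0,0,0,0,30,1],
    [0,0,0,0,0,32,1],
    [0,0,0,0,0,34,1],
    [0,0,0,0,0,34,1],
    [0,0,0,0,0,34,1]
  ]
}}

```text
t: 5.45
tcp_pos: [0.5665, -0.0352, 0.0762]
tool_rot: [-0.169, 0.986, 0.0, -0.0]
force: [0.1, -0.3, -0.3]
finger_gap: 0.333
gripper_force: 39.8
```

```bash
python3 -c "
from h import *
st();go((.5669,-.0363,.046),109.5)"
```

```text
t 5.45 tcp [ 0.5665 -0.0352  0.0762] yaw 109.46 F [ 0.1 -0.3 -0.3] gap 0.333 grip 39.8 q [-0.26  0.71  1.71 -0.    0.72 -2.17]
turn [ 0.01 -0.01 -0.04] shift [-0.1 -1.2 30.2]
```

The sleeve's underside is at about 45 mm with no contact force, so it is threaded below the tip. I'll continue down to the plate.

Call:
{"fn": "move_arm", "kwargs": {
  "rows": [
    [0,0,0,0,-0.5,3,1],
    [0,0,0,0,-0.5,6,1],
    [0,0,0,0,-0.5,9,1],
    [0,0,0,0,-0.5,12,1],
    [0,0,0,0,-0.5,15,1],
    [0,0,0,0,-0.5,18,1],
    [0,0,0,0,-0.5,21,1],
    [0,0,0,0,-0.5,24,1],
    [0,0,0,0,-0.5,26,1],
    [0,0,0,0,-0.5,27,1],
    [0,0,0,0,-0.5,27,1]
  ]
}}

```text
t: 6.37
tcp_pos: [0.5665, -0.0356, 0.049]
tool_rot: [-0.169, 0.986, 0.0, -0.0]
force: [0.9, 0.3, -0.5]
finger_gap: 0.33
gripper_force: 39.8
```

Call:
{"fn": "move_arm", "kwargs": {
  "rows": [
    [0,0,0,0,0,1.5,1],
    [0,0,0,0,0,2.5,1],
    [0,0,0,0,0,3.5,1],
    [0,0,0,0,0,4,1],
    [0,0,0,0,0,4,1],
    [0,0,0,0,0,4,1]
  ]
}}

```text
t: 6.87
tcp_pos: [0.5667, -0.0357, 0.0458]
tool_rot: [-0.169, 0.986, -0.0, 0.0]
force: [-1.6, 0.9, 4.3]
finger_gap: 0.335
gripper_force: 40.2
```

Call:
{"fn": "move_arm", "kwargs": {
  "rows": [
    [0,0,0,0,0,3.5,0.35],
    [0,0,0,0,0,3.5,0.35],
    [0,0,0,0,0,3.5,0.35],
    [0,0,0,0,0,3.5,0.35],
    [0,0,0,0,0,-15,0.35],
    [0,0,0,0,0,-45,0.35],
    [0,0,0,0,0,-85,0.35],
    [0,0,0,0,0,-120,0.35],
    [0,0,0,0,0,-120,0.35]
  ]
}}

```text
t: 7.62
tcp_pos: [0.5709, -0.0366, 0.1719]
tool_rot: [-0.169, 0.986, -0.003, 0.006]
force: [0.9, -0.6, 0.8]
finger_gap: 0.652
gripper_force: 0.0
```

```bash
python3 -c "
from h import *
st();go((.5128,-.2665,.12),24.3)"
```

```text
t 7.62 tcp [ 0.5709 -0.0366  0.1719] yaw 109.47 F [ 0.9 -0.6  0.8] gap 0.652 grip 0.0 q [-0.26  0.56  1.66  0.    0.91 -2.17]
turn [ 0.13  0.85 85.17] shift [ 132.  -197.    51.9]
```

Call:
{"fn": "move_arm", "kwargs": {
  "rows": [
    [0,0,85,128,-200,20,0.35],
    [0,0,85,128,-200,20,0.35],
    [0,0,85,128,-200,20,0.35],
    [0,0,85,128,-200,20,0.35],
    [0,0,85,128,-200,20,0.35],
    [0,0,85,128,-200,20,0.35],
    [0,0,85,128,-200,20,0.35],
    [0,0,85,128,-200,20,0.35],
    [0,0,85,128,-200,20,0.35],
    [0,0,85,128,-200,20,0.35],
    [0,0,85,128,-200,20,0.35],
    [0,0,85,128,-200,20,0.35]
  ]
}}

```text
t: 8.62
tcp_pos: [0.5123, -0.2668, 0.1447]
tool_rot: [0.544, 0.839, 0.0, -0.0]
force: [1.0, -0.0, 0.6]
finger_gap: 0.651
gripper_force: 0.0
```

```bash
python3 -c "
from h import *
a=imaging.snapshot('top');b=imaging.snapshot('side')
st();go((.5128,-.2665,.052),24.3)
x,y=278,216;u,v=284,215
save('seat',np.hstack([cv2.resize(s['img'][q-25:q+25,p-25:p+25],(400,400),interpolation=cv2.INTER_CUBIC) for s,p,q in((a,x,y),(b,u,v))]))
C=cloud(b);c=toplane(b,[(0,0)],0)
m=(np.hypot(C[...,0]-.566,C[...,1]+.0366)<.017)&(C[...,2]>.026)&(C[...,2]<.042);print('sleeve top z',np.percentile(C[m][:,2],[10,50,90]),m.sum())
"
```

```text
t 8.72 tcp [ 0.5123 -0.2667  0.1448] yaw 24.47 F [ 0.9  0.5 -0.1] gap 0.65 grip 0.0 q [-0.67  0.61  1.65 -0.    0.88 -1.1 ]
turn [-0.02 -0.04  0.17] shift [-0.   0.5 92.8]
sleeve top z [0.02947202 0.03475036 0.03801638] 84
```

View pics/seat.png

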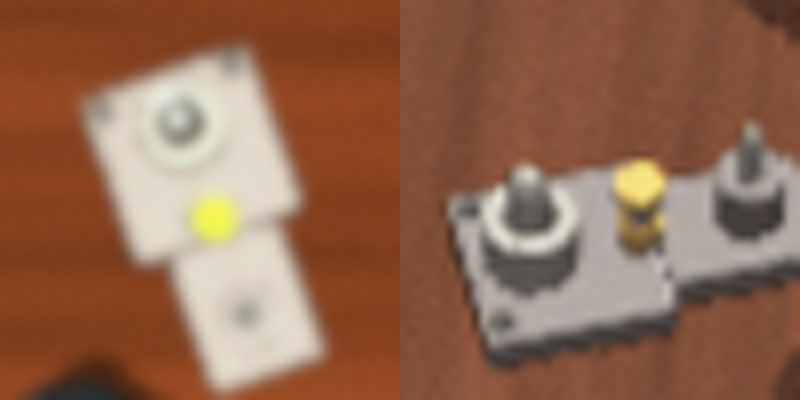

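The sleeve sits around the thick dowel at crop (180,120) top and (530,235) side. Its top is at about 34.7 mm, where 34 is expected. Next I'll grasp the cover's block.

Call:
{"fn": "move_arm", "kwargs": {
  "rows": [
    [0,0,0,0,0,35,0.35],
    [0,0,0,0,0,65,0.35],
    [0,0,0,0,0,85,0.35],
    [0,0,0,0,0,93,0.35],
    [0,0,0,0,0,97,0.35],
    [0,0,0,0,0,97,0.35],
    [0,0,0,0,0,97,1],
    [0,0,0,0,0,97,1],
    [0,0,0,0,0,97,1],
    [0,0,0,0,0,97,1],
    [0,0,0,0,0,97,1],
    [0,0,0,0,0,97,1]
  ],
  "squeeze": 80
}}

```text
t: 9.72
tcp_pos: [0.5135, -0.2674, 0.0499]
tool_rot: [0.541, 0.841, -0.0, 0.001]
force: [-0.7, 1.6, 5.8]
finger_gap: 0.238
gripper_force: 81.2
```

```bash
python3 -c "
from h import *
st()"
```

```text
t 9.72 tcp [ 0.5135 -0.2674  0.0499] yaw 24.48 F [-0.7  1.6  5.8] gap 0.238 grip 81.2 q [-0.67  0.77  1.69  0.    0.68 -1.1 ]
```

Call:
{"fn": "move_arm", "kwargs": {
  "rows": [
    [0,0,0,0,0,-15,1],
    [0,0,0,0,0,-40,1],
    [0,0,0,0,0,-70,1],
    [0,0,0,0,0,-90,1],
    [0,0,0,0,0,-92,1],
    [0,0,0,0,0,-92,1],
    [0,0,0,0,0,-92,1],
    [0,0,0,0,0,-92,1]
  ]
}}

```text
t: 10.38
tcp_pos: [0.5116, -0.2661, 0.1388]
tool_rot: [0.541, 0.841, 0.0, -0.002]
force: [-0.4, 1.2, -2.4]
finger_gap: 0.234
gripper_force: 80.2
```

```bash
python3 -c "
from h import *
a=imaging.snapshot('top')
st();go((.534,-.0478,.14),109.5)"
```

```text
t 10.43 tcp [ 0.5116 -0.2661  0.1386] yaw 24.45 F [-0.2  0.  -1. ] gap 0.234 grip 80.2 q [-0.67  0.62  1.65  0.    0.87 -1.1 ]
turn [ 6.000e-02 -2.200e-01 -8.505e+01] shift [189.5 110.8  -1. ]
```

Call:
{"fn": "move_arm", "kwargs": {
  "rows": [
    [0,0,-85,189,111,-4,1],
    [0,0,-85,189,111,-4,1],
    [0,0,-85,189,111,-4,1],
    [0,0,-85,189,111,-4,1],
    [0,0,-85,189,111,-4,1],
    [0,0,-85,189,111,-4,1],
    [0,0,-85,189,111,-4,1],
    [0,0,-85,189,111,-4,1],
    [0,0,-85,189,111,-4,1],
    [0,0,-85,189,111,-4,1],
    [0,0,-85,189,111,-4,1],
    [0,0,-85,189,111,-4,1]
  ]
}}

```text
t: 11.43
tcp_pos: [0.5346, -0.0486, 0.1429]
tool_rot: [-0.172, 0.985, 0.001, -0.001]
force: [-0.0, 0.1, -1.4]
finger_gap: 0.233
gripper_force: 80.2
```

Call:
{"fn": "move_arm", "kwargs": {
  "rows": [
    [0,0,0,0,0,0,1],
    [0,0,0,0,0,0,1],
    [0,0,0,0,0,0,1],
    [0,0,0,0,0,0,1]
  ]
}}

```text
t: 11.77
tcp_pos: [0.5352, -0.0489, 0.1439]
tool_rot: [-0.168, 0.986, 0.0, -0.0]
force: [-0.4, -0.3, -2.0]
finger_gap: 0.238
gripper_force: 80.2
```

```bash
python3 -c "
from h import *
a=imaging.snapshot('top');b=imaging.snapshot('side')
st();go((.534,-.0478,.14),109.5)
T=readout.sense()['tcp_pos'];z=T[2]-.0499+.014
cs=[]
for s,n in((a,'top'),(b,'side')): print(n,proj(s,[(T[0],T[1],z)])[0].round(1))
p=proj(a,[(T[0],T[1],z)])[0].astype(int);q=proj(b,[(T[0],T[1],z)])[0].astype(int);print(p,q)
save('held2',np.hstack([cv2.resize(s['img'][c[1]-30:c[1]+30,c[0]-25:c[0]+25],(400,480),interpolation=cv2.INTER_CUBIC) for s,c in((a,p),(b,q))]))
"
```

```text
t 11.87 tcp [ 0.5353 -0.0489  0.1441] yaw 109.4 F [-0.4 -0.2 -2. ] gap 0.233 grip 80.2 q [-0.3   0.57  1.75 -0.    0.81 -2.21]
turn [ 0.01 -0.02 -0.1 ] shift [0.9 1.5 4.1]
top [279.2 215.5]
side [287.7 193.3]
[279 215] [287 193]
```

View pics/held2.png

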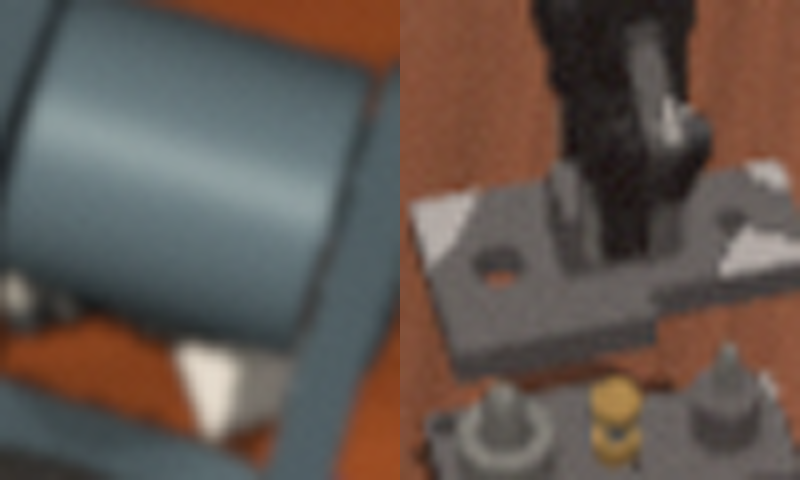

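The cover is held upright with its big hole at side crop (497,263), above the thick dowel at (503,390), so it is the right way round. I'll compare hole and dowel positions in this one camera.

```bash
python3 -c "
from h import *
b=imaging.snapshot('side');s=readout.sense();T=s['tcp_pos'];z=T[2]-.0499+.014
W=toplane(b,[(273.7,195.4),(303.2,189.7)],z)
g=b['img'].astype(int)
def fn(I):
    m=I.mean(2);d=I[...,0]-I[...,2]
    return (m<62)|(d>30)
for c in((274,195),(303,190)):
    o=blob(b,c,4,fn); print(o, o and toplane(b,[o[0]],z)[0].round(4))
d=W[0]-W[1];print(W.round(4),np.hypot(*d[:2]),np.degrees(np.arctan2(d[1],d[0])),W.mean(0).round(4));st()
I=b['img'].sum(2)//3;print(I[190:202,266:282]);print(I[184:196,296:310])
"
```

```text
(array([274.21886141, 197.38435829]), 5.84375) [ 0.5654 -0.0334  0.1083]
None None
[[ 0.5673 -0.0394  0.1083]
 [ 0.5002 -0.0635  0.1083]] 0.0712117689503832 19.76622708787622 [ 0.5337 -0.0515  0.1083]
t 11.92 tcp [ 0.5354 -0.0489  0.1442] yaw 109.41 F [-0.3  0.5 -1.4] gap 0.233 grip 80.2 q [-0.3   0.57  1.75 -0.    0.81 -2.21]
[[173 168 172 172 120  98 101 102  97  97  98  98  99 101  74  54]
 [171 170 170 147 111  98 100  98  95 100  98  97 101  99  80  62]
 [170 169 180 125 100 101  98  98  98 100 101  93  98  97  90  68]
 [171 168 156 116 100 100  95  87  85  87  93  97  95  97 100  70]
 [172 145 109 101  95  92  74  72  70  69  74  96  97 101  98  77]
 [140 110  98  99  93  73  64  64  61  67  65  81  95  97  98  88]
 [107 100  95 100  92  68  62  62  66  70  67  81  98 101  98  94]
 [ 95  98 100 102  98  85  72  81  85  86  79  86  98 100  99  98]
 [ 92 102  98  99  98  96  92  95  96  98  96 100 101  98  98  99]
 [ 82  98 100  99  96  98  98  99  99  99  99 101 100 100 103  98]
 [ 76  98  97 100  98  98 101  97 102 100  99  98 101 102 101  99]
 [ 71  92 100 100  99  99  99  98  98  99  97 100  99  98  99  96]]
[[ 33  31  31  58  86  97  95  99  96 120 162 169 170 161]
 [ 34  32  31  79  96  99 100  98  99  99 128 135 160 167]
 [ 26  25  57  91 100 101  98  99 100 100  99  97 126 136]
 [ 27  33  82  96  99 100  97  97 100  99  97  97  97  99]
 [ 51  70  92  97 100  99  95  94  97  98 100 101  99 100]
 [ 65  80  95 100  99  92  82  76  80  91  99  99  99  98]
 [ 63  84  96  99 102  85  65  69  63  87  96  99  98 101]
 [ 66  80  94  97  99  94  78  72  94 132 113  97  99  99]
 [ 66  83  96  99 100  98  92  94 139 163 150 147 142 143]
 [ 67  84  96  99  97  96  98 135 162 170 172 168 170 171]
 [ 73  92  99  95 101  98 134 166 171 168 168 167 171 169]
 [ 91  96 100  97 101  97 155 169 171 171 171 171 159 146]]
```

Call:
{"fn": "move_arm", "kwargs": {
  "rows": [
    [0,0,0,0,1.8,10,1],
    [0,0,0,0,1.8,20,1],
    [0,0,0,0,1.8,28,1],
    [0,0,0,0,1.8,32,1],
    [0,0,0,0,1.8,32,1],
    [0,0,0,0,1.8,32,1],
    [0,0,0,0,1.8,32,1],
    [0,0,0,0,1.8,32,1]
  ]
}}

```text
t: 12.58
tcp_pos: [0.5351, -0.0473, 0.1126]
tool_rot: [-0.169, 0.986, -0.0, 0.0]
force: [-0.1, 0.5, -1.8]
finger_gap: 0.235
gripper_force: 80.2
```

```bash
python3 -c "
from h import *
b=imaging.snapshot('side');st();T=readout.sense()['tcp_pos']
x,y=proj(b,[(T[0],T[1],T[2]-.036)])[0].astype(int);print(x,y)
im=cv2.resize(b['img'][y-22:y+28,x-25:x+25],(600,600),interpolation=cv2.INTER_CUBIC);save('close',im)
"
```

```text
t 12.63 tcp [ 0.5351 -0.0473  0.1127] yaw 109.46 F [ 0.5 -0.1 -2.3] gap 0.233 grip 80.2 q [-0.3   0.63  1.77 -0.    0.74 -2.21]
287 202
```

View pics/close.png

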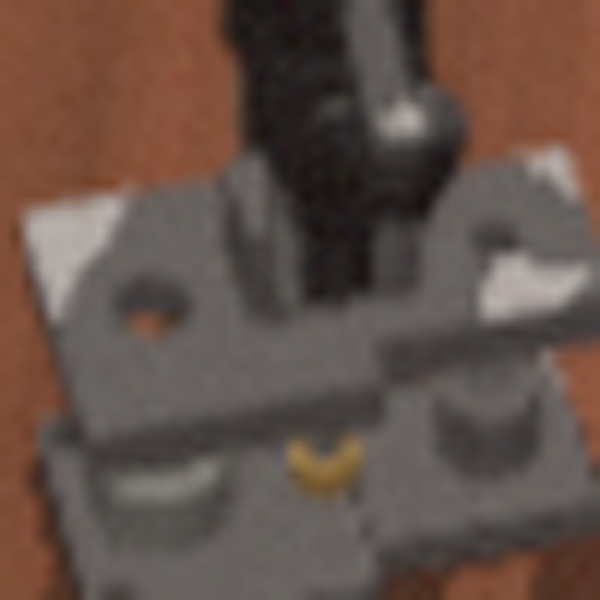

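The thick hole is at crop (152,303), which is pixel (274.2,204.8). The thin hole is at crop (497,237), which is (302.9,199.3).

```bash
python3 -c "
from h import *
b=imaging.snapshot('side')
for z in(.0758,.0768,.0778):
    W=toplane(b,[(274.2,204.8),(302.9,199.3)],z);d=W[0]-W[1];print(W[:,:2].round(4),np.hypot(*d[:2]).round(4),np.degrees(np.arctan2(d[1],d[0])).round(2),W.mean(0).round(4))
st()"
```

```text
[[ 0.5667 -0.0385]
 [ 0.5001 -0.062 ]] 0.0706 19.45 [ 0.5334 -0.0503  0.0758]
[[ 0.5666 -0.0376]
 [ 0.5001 -0.0611]] 0.0706 19.45 [ 0.5333 -0.0494  0.0768]
[[ 0.5665 -0.0368]
 [ 0.5    -0.0603]] 0.0705 19.45 [ 0.5332 -0.0485  0.0778]
t 12.68 tcp [ 0.5351 -0.0473  0.1127] yaw 109.46 F [ 0.3  0.7 -1.9] gap 0.234 grip 80.2 q [-0.3   0.63  1.77 -0.    0.74 -2.21]
```

Hole midpoint (.5333,−.0494) and dowel midpoint (.5334,−.0493) coincide. I'll lower it slowly onto the tapers.

Call:
{"fn": "move_arm", "kwargs": {
  "rows": [
    [0,0,0,0,0,4,1],
    [0,0,0,0,0,7,1],
    [0,0,0,0,0,9,1],
    [0,0,0,0,0,11,1],
    [0,0,0,0,0,12,1],
    [0,0,0,0,0,13,1],
    [0,0,0,0,0,14,1],
    [0,0,0,0,0,14,1],
    [0,0,0,0,0,14,1]
  ]
}}

```text
t: 13.43
tcp_pos: [0.5348, -0.0472, 0.0983]
tool_rot: [-0.169, 0.986, 0.0, -0.0]
force: [0.6, 0.6, -2.2]
finger_gap: 0.234
gripper_force: 80.2
```

```bash
python3 -c "
from h import *
st();print(readout.sense()['ft_torque'].round(2))"
```

```text
t 13.43 tcp [ 0.5348 -0.0472  0.0983] yaw 109.46 F [ 0.6  0.6 -2.2] gap 0.234 grip 80.2 q [-0.3   0.65  1.78 -0.    0.71 -2.21]
[ 0.02  0.02 -0.01]
```

Call:
{"fn": "move_arm", "kwargs": {
  "rows": [
    [0,0,0,0,0,1,1],
    [0,0,0,0,0,2,1],
    [0,0,0,0,0,3,1],
    [0,0,0,0,0,4,1],
    [0,0,0,0,0,5,1],
    [0,0,0,0,0,6,1],
    [0,0,0,0,0,7,1],
    [0,0,0,0,0,7,1],
    [0,0,0,0,0,7,1]
  ]
}}

```text
t: 14.18
tcp_pos: [0.5347, -0.0472, 0.0912]
tool_rot: [-0.169, 0.986, 0.0, -0.0]
force: [0.7, -0.6, -1.9]
finger_gap: 0.237
gripper_force: 80.2
```

```bash
python3 -c "
from h import *
st();print(readout.sense()['ft_torque'].round(2))"
```

```text
t 14.18 tcp [ 0.5347 -0.0472  0.0912] yaw 109.46 F [ 0.7 -0.6 -1.9] gap 0.237 grip 80.2 q [-0.3   0.66  1.78 -0.    0.69 -2.21]
[0.04 0.01 0.03]
```

Threaded with no side load; its underside is at about 41 mm. Now I'll press against the spring.

Call:
{"fn": "move_arm", "kwargs": {
  "rows": [
    [0,0,0,0,0,1,1],
    [0,0,0,0,0,2,1],
    [0,0,0,0,0,3,1],
    [0,0,0,0,0,4,1],
    [0,0,0,0,0,5,1],
    [0,0,0,0,0,6,1],
    [0,0,0,0,0,6,1],
    [0,0,0,0,0,6,1]
  ]
}}

```text
t: 14.85
tcp_pos: [0.5349, -0.0472, 0.0856]
tool_rot: [-0.169, 0.986, -0.0, 0.0]
force: [-1.2, 0.4, 4.8]
finger_gap: 0.235
gripper_force: 80.9
```

```bash
python3 -c "
from h import *
st();print(readout.sense()['ft_torque'].round(2))"
```

```text
t 14.85 tcp [ 0.5349 -0.0472  0.0856] yaw 109.46 F [-1.2  0.4  4.8] gap 0.235 grip 80.9 q [-0.3   0.67  1.79 -0.    0.68 -2.21]
[ 0.03  0.15 -0.02]
```

Call:
{"fn": "move_arm", "kwargs": {
  "rows": [
    [0,0,0,0,0,0.5,1],
    [0,0,0,0,0,1,1],
    [0,0,0,0,0,1.5,1],
    [0,0,0,0,0,2,1],
    [0,0,0,0,0,2.5,1],
    [0,0,0,0,0,3,1],
    [0,0,0,0,0,3,1],
    [0,0,0,0,0,3,1]
  ]
}}

```text
t: 15.52
tcp_pos: [0.5349, -0.0473, 0.0839]
tool_rot: [-0.169, 0.986, -0.0, 0.0]
force: [-3.2, -0.1, 15.5]
finger_gap: 0.232
gripper_force: 82.4
```

```bash
python3 -c "
from h import *
st();print(readout.sense()['ft_torque'].round(2))"
```

```text
t 15.52 tcp [ 0.5349 -0.0473  0.0839] yaw 109.47 F [-3.2 -0.1 15.5] gap 0.232 grip 82.4 q [-0.3   0.68  1.79 -0.    0.68 -2.21]
[0.17 0.55 0.05]
```

Call:
{"fn": "move_arm", "kwargs": {
  "rows": [
    [0,0,0,0,0,0.5,1],
    [0,0,0,0,0,1,1],
    [0,0,0,0,0,1.5,1],
    [0,0,0,0,0,1.5,1],
    [0,0,0,0,0,1.5,1],
    [0,0,0,0,0,1.5,1]
  ]
}}

```text
t: 16.02
tcp_pos: [0.5349, -0.0472, 0.0838]
tool_rot: [-0.169, 0.986, -0.0, 0.001]
force: [-6.0, 1.6, 26.0]
finger_gap: 0.236
gripper_force: 83.9
```

```bash
python3 -c "
from h import *
b=imaging.snapshot('side');st();print(readout.sense()['ft_torque'].round(2),readout.sense()['tool_rot'].round(4))
C=cloud(b);O=np.array([.5333,-.0489]);e=np.array([np.cos(.34),np.sin(.34)]);n=np.array([-e[1],e[0]])
d=C[...,:2]-O;u=d@e;v=d@n
g=(C[...,2]>.043)&(C[...,2]<.053)
for lo,hi in((-.053,-.042),(-.029,-.015),(.018,.026),(.045,.053)):
    for a,c in((-.02,0),(0,.02)):
        m=g&(u>lo)&(u<hi)&(v>a)&(v<c);print(lo,hi,a,m.sum(),C[m][:,2].mean().round(4))
save('end',cv2.resize(b['img'][180:240,252:332],(800,600),interpolation=cv2.INTER_CUBIC))
"
```

```text
t 16.07 tcp [ 0.5349 -0.0472  0.0838] yaw 109.47 F [-5.2 -0.  25.7] gap 0.237 grip 83.9 q [-0.3   0.68  1.79 -0.    0.68 -2.21]
[0.23 0.92 0.04] [-1.691e-01  9.856e-01 -4.000e-04  6.000e-04]
-0.053 -0.042 -0.02 30 0.0494
-0.053 -0.042 0 29 0.049
-0.029 -0.015 -0.02 11 0.0484
-0.029 -0.015 0 36 0.0493
0.018 0.026 -0.02 20 0.0494
0.018 0.026 0 25 0.0493
0.045 0.053 -0.02 19 0.049
0.045 0.053 0 23 0.0488
```

View pics/end.png

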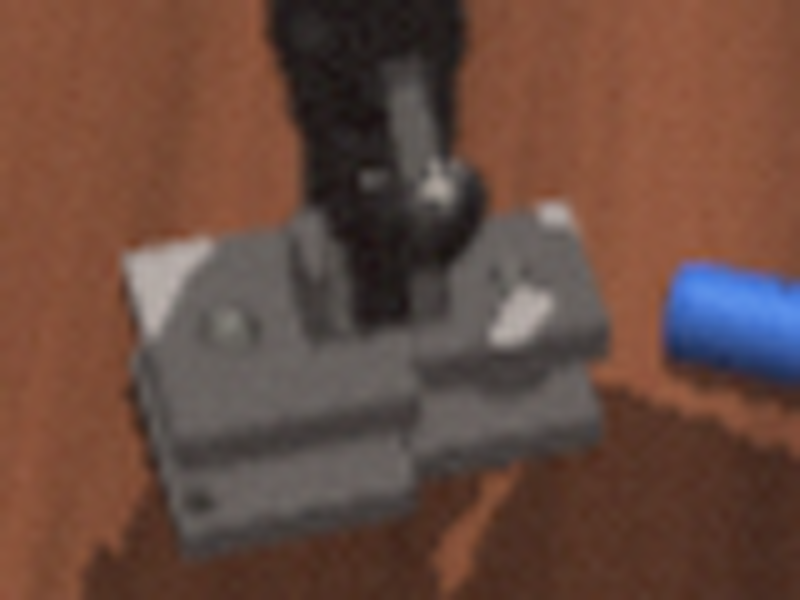

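The dowels show in both holes, at crop (230,325) and (510,275). Both ends of the cover's top read 49 mm, flat, and 48 mm is expected given the roughly 1 mm depth bias. TCP z stopped moving as the force rose from 15 to 26 N, so the frame is closed hard on its seats.

```bash
python3 -c "
from h import *
print(order.sign_off())"
```

```text
the job is handed in; nothing more can be done
None
```

The job is handed in: the wide-bore sleeve is seated on the thick dowel, and the upper half is on the right way round and held pressed shut at about 26 N, at 16 s of the allowed 48 s.

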